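Post the finished watch through the sprung flap

TASK

Post the finished watch, in its upright grey case (the tall, narrow one), through the slot on top of the clear-sided collection box: feel for the slot, ease the case in against the sprung flap below it, and press it on down until it drops to the bottom of the box and the flap has swung shut behind it. Be gentle, never pressing on the box or lid with more than about 40 N, and leave everything else on the bench where it lies.

Things in the scene. Friction and masses are not known exactly. Their poses are not given: they have to be found in the camera images.
- watchcase: Upright grey plastic watch case with a dark seam and small steel catch, a block 28 mm (its x) x 64 mm (its y) x 60 mm tall (z up), edges rounded 2 mm, about 0.1 to 0.15 kg. Origin at the centre of its underside. It stands upright at the start; turned half round about z it fits just the same.
- dropbox: Collection box fixed to the bench, 160 mm (its x) x 150 mm (its y), 125 mm tall: clear walls, grey floor 5 mm thick, an aluminium plate with a slot on top. Origin at the centre of its underside, z up. Below the slot a chute guides the case on three sides down to 70 mm above the bench; at the fourth (the box's +x side) hangs the sprung flap.
- lid_centre (a point): Middle of the box's top, level with the flat upper face of the slot plate (5 mm thick). The slot, 32 mm along the box's x by 70 mm along its y, has square edges. The plate, with flap and chute, is clamped anywhere up to 18 mm to either side of this point along the box's x; no reading tells where, so feel or look for it. Along y it is central.
- pass_depth (a point): Point inside the box, 40 mm straight below lid_centre: the depth of the open flap's lower edge. A case half in the slot is pinched by the flap and does not fall; pushed from above until its top is at this depth or a little (up to 5 mm) lower, it drops. Two shut fingers fit down the slot side by side along its length; open fingers holding the case do not.
- flap (a joint): Sprung steel flap closing the slot from below, 7 mm under the plate's upper face. Hinged along the slot's long edge on the box's +x side, it swings down into the box: rad, 0 shut, 1.53 hanging fully open. Its spring shuts it. Pressing the case in takes about 3 to 12 N, most just after it meets the flap, then only 1 to 4 N; fingers drawn back out feel it drag with up to 8 N.
- tin: round aluminium parts tin, 66 mm across, 44 mm tall; origin at the centre of its underside. Leave alone.
- flatcase: low flat grey case, 62 x 90 x 28 mm, too wide for the slot; origin at the centre of its underside. Leave alone.
- loupe: black eye loupe standing on its wide end, 30 mm across, 22 mm tall; origin under its centre. Leave alone.
- screwdriver: small screwdriver lying on the bench, 120 mm long, lower than 25 mm; origin under its middle. Leave alone.
- wristwatch: steel wristwatch laid out flat, about 205 mm long along its y, at most 45 mm wide, 10 mm high; origin under the middle of the dial. Leave alone.
- oiler: small amber oil bottle, 28 mm across, 50 mm tall; origin at the centre of its underside. Leave alone.

How it is judged:
By the outcome, as a careful person would: the job done as asked, in the order asked, and still so for the second after the job is handed in, with the robot touching nothing.
It also fails if it takes over 72 s, if anything falls off the work surface, if the arm or the gripper's body presses on something with over 40 N, if the wrist force passes 120 N, or if a joint passes its speed limit or range.

ROBOT

A 6-joint arm with a two-finger parallel gripper is mounted at the origin on the work surface. World frame = base frame: x ahead of the robot, y to its left, z up, the work surface at z = 0. Lengths are in mm, angles in rad, forces in N, time in s.
With the tool pointing down it reaches from about 375 to 750 mm from the base axis. Payload 9 kg.
Tool frame: the origin (TCP) lies on the centre line of the jaws, within the pads' length; the fingertips stand 11 mm ahead of it and the grasp point (between the pads) lies 8 mm behind it; z points along the fingers, y is the direction in which the jaws open and shut (so a half turn about z gives the same grasp; the last joint's range is limited). The gripper opens to 85 mm and grips with 20 to 120 N. Pads are 22 mm wide; open, the fingers measure 114 mm over their backs; the gripper's body (76 mm by 85 mm) begins 54 mm behind the grasp point. The pads swing forward as they close: fully open they stand 13 mm farther back than shut.
Start: joints at [1.131, 0.104, 0.097, 1.564, 0, 1.353], TCP at [131.993, 585.332, 242.331] pointing down, gripper open.
Joint ranges: [-2.99, 2.99], [-0.84, 1.86], [-1.1, 1.16], [-1.84, 2.11], [-1.51, 1.56], [-3.14, 3.14]. Speed limits (rad/s): [2.22, 2.22, 2.57, 3.14, 3.14, 3.14].

INTERFACE

Orientations are given as a rotation vector (axis times angle).
In Python, from bench import get_state, camera, close_job gives the robot as it stands.
- The arm moves only by the shell command python3 -m handwheel 'ROWS' [OPENING] [FORCE]. ROWS is JSON, a list of rows, each a list of 4 numbers: the shift along the tool's x, y, z in mm, then the turn about the tool's z in degrees. A call has 1 to 10 rows; each row shifts and turns the commanded pose from where the row before left it, along the tool's axes as they then stand; what a row does not reach is not made up. A row lasts 1/8 s, in which the tool goes at most 62.5 mm and 10.7 degrees, less where a joint would pass 70% of its speed; a pose out of reach is approached as far as the arm can. A call with a gripper value outside its range is refused whole. OPENING is the opening, from 0 (shut) to 1 (fully open), set as the call begins (- or left out, the last holds). The fingers move at their own pace and stop on an object; FORCE is the grip in N (left out, the last holds). Time passes only in rows, so rows that do not move let the fingers close. It gives the time, the measured TCP pose, the force and the opening at its end, in the units of the state.
- get_state(): the state, without advancing time (a new reading comes with each control period).
- camera(name): name is "scene" or "top" or "wrist"; returns a dict with "color" (420x560x3 uint8, red, green, blue), "intrinsics" (3x3 intrinsics, pixels), "xyz" and "attitude" of the camera in the world. Camera axes: x right, y down, z forward; pixel columns grow to the right and rows downward; lengths in mm; the calibration is good to about 2 mm. A picture is of the moment at which its call begins. There is no depth.
- close_job(): hands the job in, once; it reports no verdict.
The state is a dict: "t": time; "joint_positions": joint angles; "qd": joint speeds; "effort": joint torques, N m; "ee_pos": TCP position; "ee_rot": TCP orientation; "ft_force": force on the tool from outside, world axes, zero at the start; "ft_torque": the same for the moment, N m; "opening": opening from 0.0 (shut) to 1.0 (fully open).
Only numpy, scipy, OpenCV 4.12 (cv2) and the standard library are available. Lean on these libraries where they do the work, as an engineer would, in place of code of your own. Each camera call takes 0.05 s, during which the arm holds its last target.

## Working session

There is one attempt and no reset: what is moved stays moved. The work goes in short steps, Python scripts to look and compute and a shell command to move; the robot and the scene stay as the last step left them, time stands still between calls to the robot, and variables do not carry over. Pictures are saved under pics/ and viewed, and the job is handed in when it is done.

```bash
ls; mkdir -p pics; cat > h.py <<'E'
import numpy as np, cv2
from bench import get_state, camera
from scipy.spatial.transform import Rotation as R
def snap(n,f):
    c=camera(n); cv2.imwrite('pics/'+f,cv2.cvtColor(c['color'],cv2.COLOR_RGB2BGR)); 
    np.savez('pics/'+f+'.npz',**{k:np.array(v) for k,v in c.items()}); return c
def att(a):
    a=np.array(a,float); return a if a.shape==(3,3) else R.from_rotvec(a).as_matrix()
def ray(f,u,v,z):
    c=np.load('pics/'+f+'.npz'); d=att(c['attitude'])@np.linalg.inv(c['intrinsics'])@[u,v,1]
    o=c['xyz']; return o+d*(z-o[2])/d[2]
def proj(f,p):
    c=np.load('pics/'+f+'.npz'); q=c['intrinsics']@(att(c['attitude']).T@(np.array(p)-c['xyz'])); return q[:2]/q[2]
E
python3 - <<'E'
from h import *
print(get_state())
for n in ('scene','top','wrist'):
    c=snap(n,n+'1.png'); print(n,c['intrinsics'],c['xyz'],c['attitude'])
E
```

```text
pics
{'t': 0.0, 'joint_positions': array([1.13129656e+00, 1.04729686e-01, 9.64705996e-02, 1.56388835e+00,
       9.73501123e-06, 1.35312700e+00]), 'qd': array([ 0.00163415,  0.00161918,  0.00131058,  0.00092272, -0.00027863,
        0.00135913]), 'effort': array([ 3.71119022e-03, -5.56931376e+01,  5.03649330e+01,  1.66944828e-02,
       -9.37205505e-05,  9.89707900e-06]), 'ee_pos': array([131.84244561, 585.01363515, 241.50525023]), 'ee_rot': array([-3.47687089e-01, -3.12184511e+00,  2.00355309e-03]), 'ft_force': array([-0.96745349,  0.04340866, -0.18786541]), 'ft_torque': array([0.01164786, 0.01681031, 0.02525978]), 'opening': 1.0006476626403968}
scene [[538.14771062   0.         273.67417167]
 [  0.         538.14771062 213.17827139]
 [  0.           0.           1.        ]] [1020.53636261 -331.34514927  810.03125888] [-2.26468806 -1.05348399  0.39441968]
top [[491.07219179   0.         274.8906311 ]
 [  0.         491.07219179 206.56513001]
 [  0.           0.           1.        ]] [ 453.41555636   24.38864528 1060.04772788] [-2.16294469  2.17067492 -0.13268778]
wrist [[303.52522029   0.         279.9093889 ]
 [  0.         303.52522029 202.36983972]
 [  0.           0.           1.        ]] [ 54.44607148 601.52690834 373.5999381 ] [2.25350557 1.80068936 0.28349645]
```

View pics/top1.png

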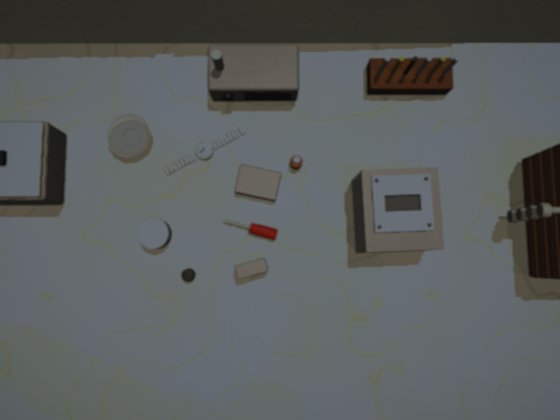

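View pics/scene1.png

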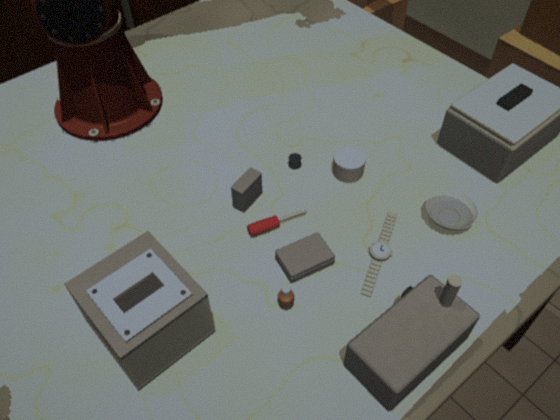

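View pics/wrist1.png

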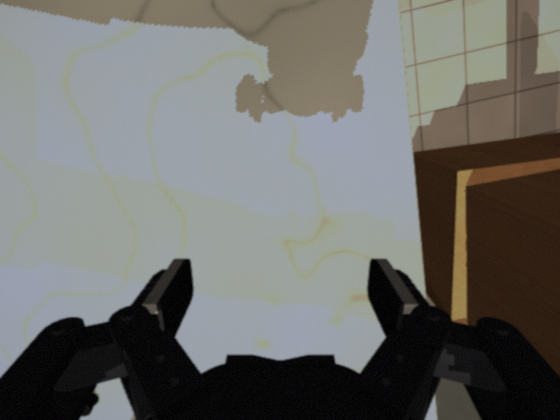

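```bash
python3 - <<'E'
import cv2
a=cv2.imread('pics/top1.png');g=lambda x:cv2.convertScaleAbs(x,alpha=1.4)
cv2.imwrite('pics/c1.png',cv2.resize(g(a[245:290,220:285]),None,fx=12,fy=12,interpolation=2))
cv2.imwrite('pics/c2.png',cv2.resize(g(a[155:260,345:450]),None,fx=5.7,fy=5.7,interpolation=2))
E
```

```text
(no output)
```

View pics/c1.png

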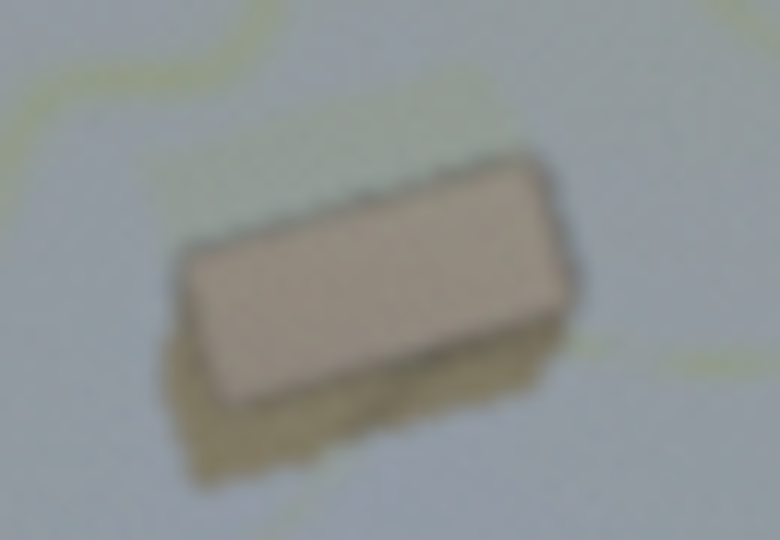

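View pics/c2.png

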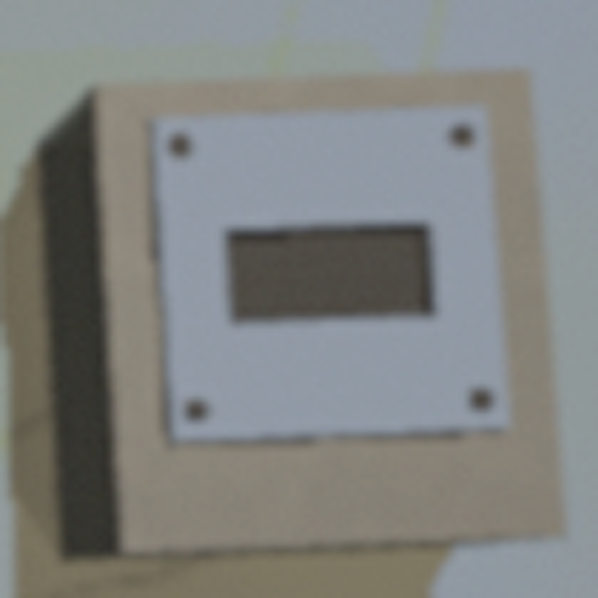

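```bash
python3 - <<'E'
from h import *
def f(pts,o,s,z):
    P=np.array([ray('top1.png',o[0]+u/s,o[1]+v/s,z)[:2] for u,v in pts])
    print(P.round(1).tolist(),'c',P.mean(0).round(1),[round(float(np.linalg.norm(P[i]-P[(i+1)%4])),1) for i in range(4)],
     [round(float(np.degrees(np.arctan2(*(P[b]-P[a])[::-1]))),1) for a,b in((1,0),(2,3),(3,0),(2,1))])
f([(188,255),(530,155),(575,290),(232,403)],(220-.5,245-.5),12,60)
f([(225,230),(428,225),(435,313),(232,322)],(344.5,154.5),5.7,125)
f([(95,88),(528,70),(565,535),(120,552)],(344.5,154.5),5.7,125)
f([(152,120),(487,106),(510,430),(172,443)],(344.5,154.5),5.7,125)
s=get_state();print(R.from_rotvec(s['ee_rot']).as_matrix().round(3))
for p in ([480,65,0],[480,65,60],[455,-250,125]): print(proj('scene1.png',p))
E
```

```text
[[447.6, 96.3], [464.1, 38.7], [441.5, 31.2], [422.9, 88.8]] c [444.   63.8] [59.9, 23.9, 60.6, 25.8] [106.0, 107.9, 16.9, 18.4]
[[582.3, -194.0], [583.8, -262.8], [553.9, -264.0], [551.1, -195.4]] c [ 567.8 -229. ] [68.8, 30.0, 68.7, 31.3] [91.3, 92.4, 2.6, 2.4]
[[631.1, -151.2], [637.0, -298.9], [479.2, -304.7], [474.1, -155.7]] c [ 555.3 -227.6] [147.9, 157.9, 149.1, 157.1] [92.3, 92.0, 1.7, 2.1]
[[620.0, -170.3], [624.6, -284.4], [514.4, -287.7], [510.4, -174.1]] c [ 567.3 -229.1] [114.2, 110.3, 113.7, 109.7] [92.3, 92.0, 2.0, 1.7]
[[-0.976  0.22  -0.   ]
 [ 0.22   0.976 -0.001]
 [ 0.    -0.001 -1.   ]]
[258.27763111 210.99073781]
[257.10635994 190.53205509]
[ 88.34534099 251.62066693]
```

```bash
cat >> h.py <<'E'
def to(p):
    s=get_state(); M=R.from_rotvec(s['ee_rot']).as_matrix(); d=np.array(p)-s['ee_pos']
    print('t',round(s['t'],2),'pos',s['ee_pos'].round(1),'ydir',np.degrees(np.arctan2(M[1,1],M[0,1])).round(2),'tilt',M[2].round(4),'F',s['ft_force'].round(1),'op',round(s['opening'],3),'tool delta',(M.T@d).round(1))
E
python3 -m handwheel '[[0,0,0,10],[0,0,0,10],[0,0,0,10],[0,0,0,10],[0,0,0,10],[0,0,0,10]]'
python3 - <<'E'
from h import *
to([444,64,190])
E
```

```text
t: 0.9
ee_pos: [131.9, 585.2, 242.0]
ee_rot: [1.869, 2.525, -0.001]
ft_force: [-0.2, 0.2, -0.2]
opening: 1.0
t 0.9 pos [131.9 585.2 242. ] ydir 16.97 tilt [-3.e-04 -3.e-04 -1.e+00] F [-0.2  0.2 -0.2] op 1.0 tool delta [-589.6  146.4   52.2]
```

```bash

python3 -m handwheel '[[-59,14.6,3,0],[-59,14.6,3,0],[-59,14.6,3,0],[-59,14.6,3,0],[-59,14.6,3,0],[-59,14.6,3,0],[-59,14.6,3,0],[-59,14.6,3,0],[-59,14.6,3,0],[-58.6,15,3,0]]'
python3 -m handwheel '[[0,0,0,0],[0,0,0,0]]'
python3 - <<'E'
from h import *
snap('wrist','w2.png');snap('top','top2.png')
to([444,64,44])
for p in ([444,64,60],): print(proj('w2.png',p),proj('scene1.png',p))
E
```

```text
t: 2.15
ee_pos: [447.7, 63.9, 212.2]
ee_rot: [1.863, 2.529, 0.001]
ft_force: [0.9, 0.2, 0.1]
opening: 1.001
t: 2.4
ee_pos: [446.7, 66.0, 212.1]
ee_rot: [-1.863, -2.529, 0.0]
ft_force: [-0.7, -0.7, -0.1]
opening: 1.004
t 2.5 pos [446.6  66.8 212.4] ydir 17.37 tilt [ 3.e-04  1.e-04 -1.e+00] F [ 0.6  1.1 -0.3] op 1.001 tool delta [ -2.   -3.3 168.4]
[277.56436404 190.48271002] [244.84602352 180.0229479 ]
```

View pics/w2.png

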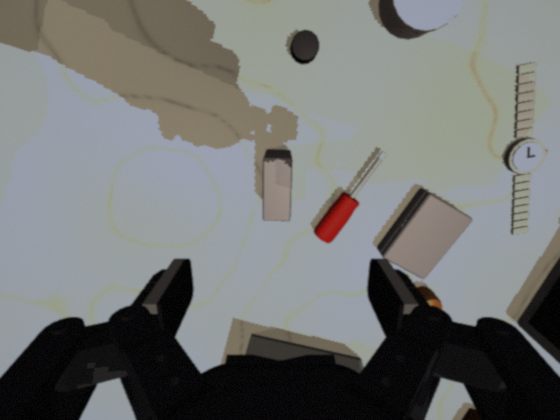

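```bash

python3 -m handwheel '[[-1,-2,30,0],[-1,-1.3,30,0],[0,0,30,0],[0,0,20,0],[0,0,0,0],[0,0,0,0],[0,0,0,0]]' 0.65
python3 - <<'E'
from h import *
to([444,64,44])
snap('wrist','w3.png'); print(proj('w3.png',[444,64,60]))
E
```

```text
t: 3.38
ee_pos: [445.1, 63.2, 103.5]
ee_rot: [1.861, 2.529, 0.001]
ft_force: [0.8, 0.1, -0.6]
opening: 0.648
t 3.38 pos [445.1  63.2 103.5] ydir 17.32 tilt [-7.0e-04  1.7e-03 -1.0e+00] F [ 0.8  0.1 -0.6] op 0.648 tool delta [ 1.1 -0.9 59.5]
[279.84870921 233.37203201]
```

View pics/w3.png

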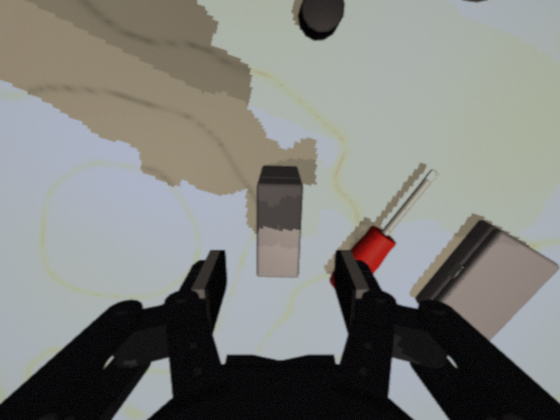

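```bash

python3 -m handwheel '[[1,-0.5,15,0],[1,-0.4,15,0],[0,0,15,0],[0,0,14,0],[0,0,0,0],[0,0,0,0]]'
python3 - <<'E'
from h import *
to([443.6,65.2,44])
snap('wrist','w4.png');snap('scene','s4.png')
E
```

```text
t: 4.18
ee_pos: [443.2, 64.6, 43.6]
ee_rot: [1.862, 2.53, 0.0]
ft_force: [-0.0, -0.1, 0.4]
opening: 0.651
t 4.17 pos [443.2  64.6  43.6] ydir 17.29 tilt [-0.e+00  3.e-04 -1.e+00] F [-0.  -0.1  0.4] op 0.651 tool delta [ 0.4  0.5 -0.4]
```

View pics/w4.png

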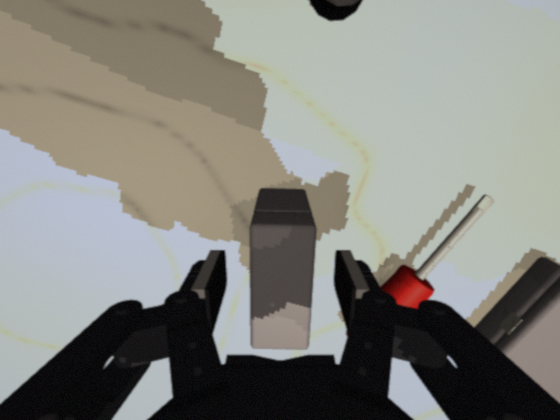

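View pics/s4.png

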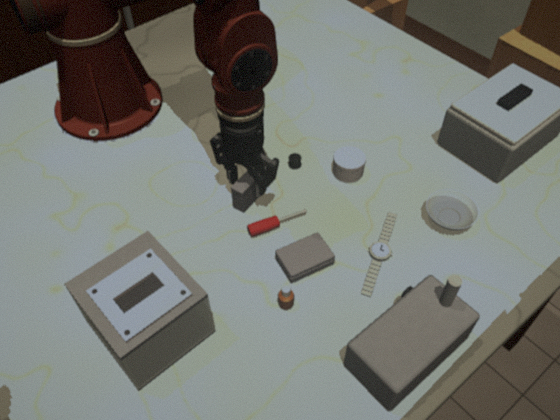

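```bash
python3 -m handwheel '[[0,0,0,0],[0,0,0,0],[0,0,0,0],[0,0,0,0],[0,0,0,0],[0,0,0,0]]' 0 40
python3 - <<'E'
from h import *
s=get_state();M=R.from_rotvec(s['ee_rot']).as_matrix()
for u,v in((282,348),(282,225),(250,290),(315,290)):
    print((M.T@(ray('w4.png',u,v,60)-s['ee_pos'])).round(1))
to([443.6,65.2,44])
snap('wrist','w5.png')
E
```

```text
t: 5.03
ee_pos: [443.4, 64.6, 43.8]
ee_rot: [1.862, 2.53, 0.001]
ft_force: [-0.7, 0.8, 6.0]
opening: 0.323
[-31.4  -0.1 -16.2]
[ 31.2  -0.2 -16.2]
[  0.3 -14.3 -16.2]
[  0.3  14.4 -16.2]
t 5.03 pos [443.4  64.6  43.8] ydir 17.29 tilt [-3.e-04  8.e-04 -1.e+00] F [-0.7  0.8  6. ] op 0.323 tool delta [ 0.5  0.4 -0.2]
```

View pics/w5.png

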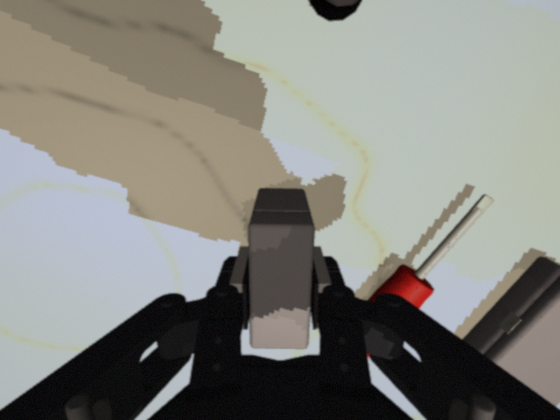

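```bash
python3 -m handwheel '[[0,0,-10,0],[0,0,-30,0],[0,0,-45,0],[0,0,-50,7.6],[0,0,-40,7.6],[0,0,0,0],[0,0,0,0]]'
python3 - <<'E'
from h import *
to([567.5,-229,220])
E
```

```text
t: 5.95
ee_pos: [442.7, 64.7, 217.6]
ee_rot: [-2.179, -2.263, 0.001]
ft_force: [-0.2, -0.0, -1.4]
opening: 0.323
t 5.95 pos [442.7  64.7 217.6] ydir 2.17 tilt [ 3.e-04 -8.e-04 -1.e+00] F [-0.2 -0.  -1.4] op 0.323 tool delta [-298.2  113.6   -2.5]
```

```bash
python3 -m handwheel '[[-40,15,0,0],[-45,18,0,0],[-45,18,0,0],[-45,18,0,0],[-45,18,0,0],[-43,15,0,0],[-35,11.6,0,0],[0,0,0,0],[0,0,0,0],[0,0,0,0]]'
python3 - <<'E'
from h import *
to([567.5,-229,180])
snap('wrist','w6.png');snap('scene','s6.png')
E
```

```text
t: 7.2
ee_pos: [567.1, -227.9, 217.9]
ee_rot: [-2.178, -2.262, -0.0]
ft_force: [0.6, -0.0, -1.5]
opening: 0.319
t 7.2 pos [ 567.1 -227.9  217.9] ydir 2.16 tilt [ 7.e-04 -6.e-04 -1.e+00] F [ 0.6 -0.  -1.5] op 0.319 tool delta [-1.2  0.4 37.9]
```

View pics/w6.png

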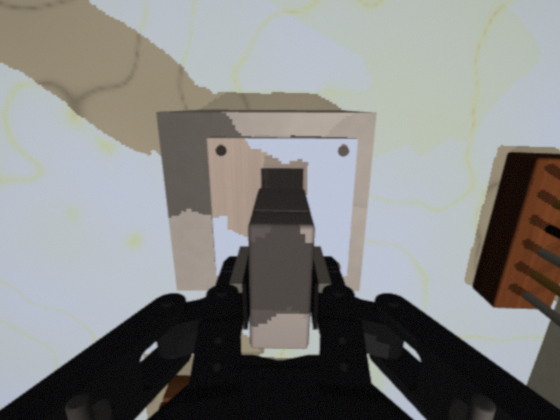

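View pics/s6.png

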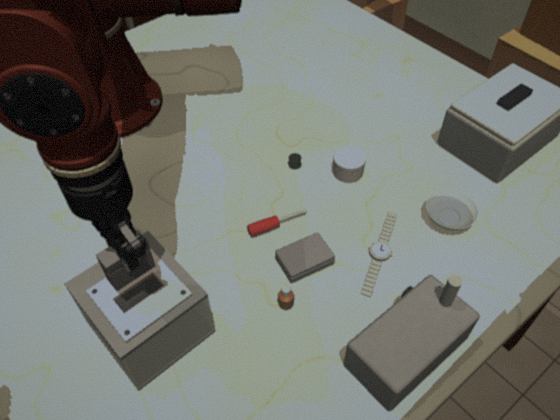

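```bash
python3 - <<'E'
import cv2
a=cv2.imread('pics/w6.png')
cv2.imwrite('pics/c6.png',cv2.resize(a[125:235,190:370],None,fx=4.4,fy=4.4,interpolation=2))
E
```

```text
(no output)
```

View pics/c6.png

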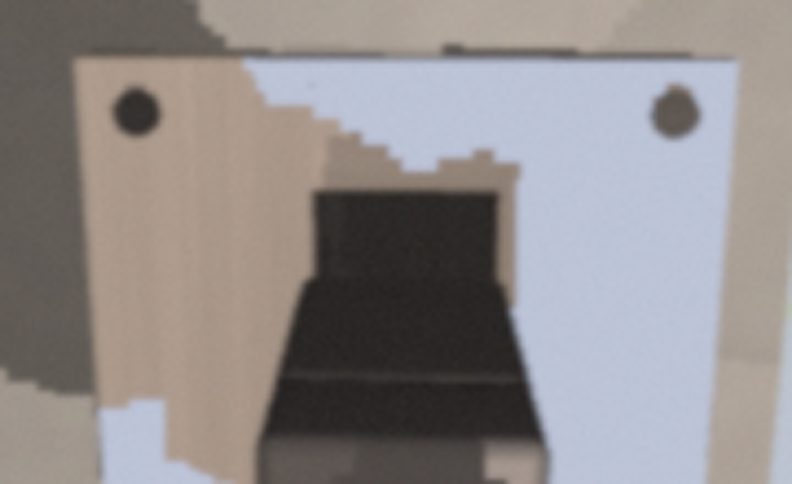

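```bash
python3 - <<'E'
from h import *
s=get_state();M=R.from_rotvec(s['ee_rot']).as_matrix()
for n,u,v,z in(('slot',315,190,125),('slot',497,190,125),('slotl',315,270,125),('case',305,282,174),('case',502,282,174),('plate',74,58,125),('plate',738,58,125),('hole',136,112,125),('hole',675,112,125)):
    print(n,(M.T@(ray('w6.png',189.5+u/4.4,124.5+v/4.4,z)-s['ee_pos'])).round(1))
E
```

```text
slot [ 33.1 -15.1  93.3]
slot [33.1 16.  93.3]
slotl [ 19.  -15.3  93.3]
case [ 30.2 -13.6  44.3]
case [30.2 13.3 44.3]
plate [ 55.3 -54.5  93.3]
plate [55.2 55.4 93.3]
hole [ 46.4 -44.8  93.3]
hole [46.3 45.5 93.3]
```

```bash
python3 -m handwheel '[[-0.8,0.3,15,0],[-0.8,0.2,15,0],[0,0,12,0],[0,0,0,0],[0,0,0,0],[0,0,0,0]]' - 60
python3 - <<'E'
from h import *
to([567.5,-229,169])
snap('wrist','w7.png')
a=cv2.imread('pics/w7.png')
cv2.imwrite('pics/c7.png',cv2.resize(a[165:275,190:370],None,fx=4.4,fy=4.4,interpolation=2))
E
```

```text
t: 8.05
ee_pos: [568.3, -230.8, 177.0]
ee_rot: [2.18, 2.261, 0.0]
ft_force: [-0.4, 0.0, -1.2]
opening: 0.316
t 8.05 pos [ 568.3 -230.8  177. ] ydir 2.09 tilt [-5.e-04  9.e-04 -1.e+00] F [-0.4  0.  -1.2] op 0.316 tool delta [ 1.8 -0.7  8. ]
```

View pics/c7.png

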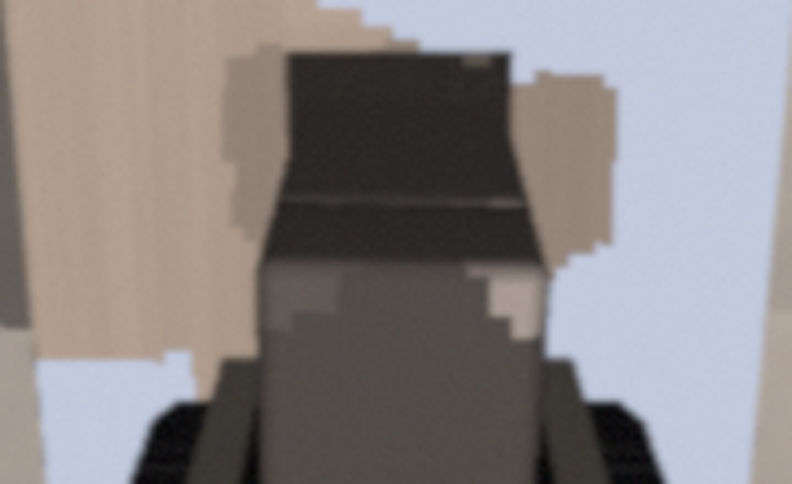

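```bash
python3 - <<'E'
from h import *
s=get_state();M=R.from_rotvec(s['ee_rot']).as_matrix()
for n,u,v,z in(('slot',288,53,125),('slot',512,53,125),('slot',288,120,125),('slot',512,120,125)):
    print(n,(M.T@(ray('w7.png',189.5+u/4.4,164.5+v/4.4,z)-s['ee_pos'])).round(1))
E
```

```text
slot [ 35.5 -16.1  51.9]
slot [35.5 15.4 51.9]
slot [ 25.7 -16.4  51.9]
slot [25.7 15.7 51.9]
```

```bash
python3 -m handwheel '[[0,-0.3,2,0],[0,0,2,0],[0,0,2,0],[0,0,2,0],[0,0,2,0]]'; python3 -m handwheel '[[0,0,1,0],[0,0,1,0],[0,0,1,0]]'
```

```text
t: 8.72
ee_pos: [567.6, -230.6, 166.1]
ee_rot: [-2.18, -2.262, -0.0]
ft_force: [-0.4, 0.0, -0.9]
opening: 0.312
t: 9.1
ee_pos: [567.7, -230.6, 163.3]
ee_rot: [2.18, 2.262, 0.0]
ft_force: [0.3, -0.4, -1.1]
opening: 0.314
```

```bash
python3 -m handwheel '[[0,0,1.5,0],[0,0,1.5,0],[0,0,1.5,0]]'; python3 -m handwheel '[[0,0,2,0],[0,0,2,0],[0,0,2,0],[0,0,2,0]]'; python3 -m handwheel '[[0,0,2,0],[0,0,2,0],[0,0,0,0]]'; python3 - <<'E'
from h import *
to([567.5,-229,141])
snap('wrist','w8.png');snap('scene','s8.png')
E
```

```text
t: 9.48
ee_pos: [567.8, -230.7, 159.4]
ee_rot: [2.18, 2.261, 0.0]
ft_force: [-1.7, 0.4, 5.9]
opening: 0.318
t: 9.98
ee_pos: [567.4, -230.8, 151.1]
ee_rot: [-2.181, -2.262, 0.001]
ft_force: [-3.9, -0.1, 3.0]
opening: 0.316
t: 10.35
ee_pos: [567.4, -230.5, 146.2]
ee_rot: [-2.18, -2.261, 0.0]
ft_force: [-4.0, -0.5, -0.2]
opening: 0.315
t 10.35 pos [ 567.4 -230.5  146.2] ydir 2.09 tilt [ 5.e-04 -9.e-04 -1.e+00] F [-4.  -0.5 -0.2] op 0.315 tool delta [1.5 0.2 5.2]
```

View pics/w8.png

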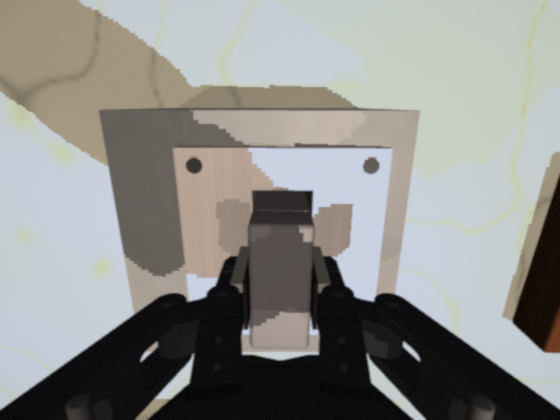

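View pics/s8.png

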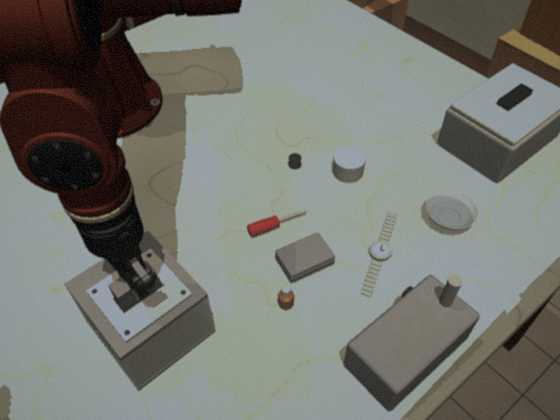

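```bash
python3 -m handwheel '[[0,0,2,0],[0,0,2,0],[0,0,2,0],[0,0,1,0],[0,0,0,0]]'; python3 -m handwheel '[[0,0,0,0],[0,0,0,0],[0,0,0,0]]' 0.5; python3 - <<'E'
from h import *
to([567.5,-229,141])
snap('wrist','w9.png')
E
```

```text
t: 11.08
ee_pos: [567.6, -230.5, 139.6]
ee_rot: [-2.18, -2.261, -0.0]
ft_force: [-3.9, -0.2, 0.4]
opening: 0.312
t: 11.45
ee_pos: [568.0, -230.6, 139.9]
ee_rot: [2.18, 2.261, 0.001]
ft_force: [-1.3, -0.7, -0.5]
opening: 0.499
t 11.45 pos [ 568.  -230.6  139.9] ydir 2.1 tilt [-1.e-04  7.e-04 -1.e+00] F [-1.3 -0.7 -0.5] op 0.499 tool delta [ 1.6 -0.4 -1.1]
```

View pics/w9.png

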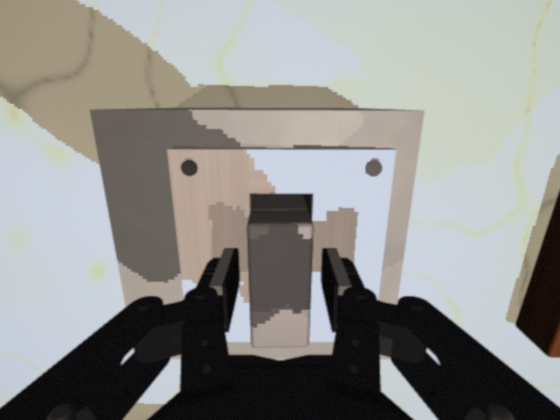

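```bash
python3 -m handwheel '[[0,0,-6,0],[0,0,-14,0],[0,0,-20,0],[0,0,-20,0],[0,0,0,0]]'; python3 -m handwheel '[[0,0,0,-10],[0,0,0,-10],[0,0,0,-10],[0,0,0,-10],[0,0,0,-10],[0,0,0,-10],[0,0,0,-10],[0,0,0,-10],[0,0,0,-10],[0,0,0,0]]' 0; python3 - <<'E'
from h import *
to([567.7,-230.6,167])
snap('wrist','w10.png')
E
```

```text
t: 12.12
ee_pos: [568.8, -231.3, 202.7]
ee_rot: [2.178, 2.259, 0.001]
ft_force: [-0.4, 0.3, 0.2]
opening: 0.499
t: 13.38
ee_pos: [567.5, -230.5, 199.3]
ee_rot: [0.056, -3.141, -0.001]
ft_force: [-0.7, -0.6, 0.6]
opening: -0.0
t 13.38 pos [ 567.5 -230.5  199.3] ydir 92.02 tilt [ 5.e-04  5.e-04 -1.e+00] F [-0.7 -0.6  0.6] op -0.0 tool delta [-0.2 -0.1 32.3]
```

View pics/w10.png

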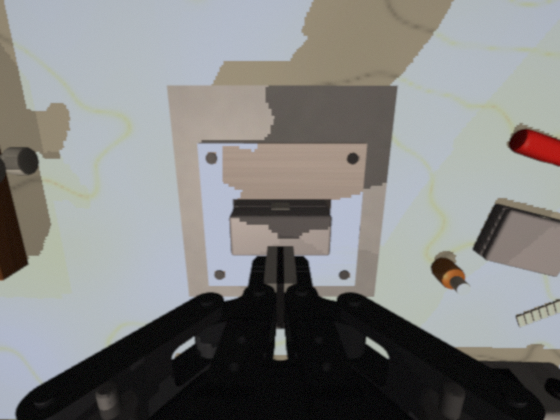

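```bash
python3 - <<'E'
from h import *
s=get_state();M=R.from_rotvec(s['ee_rot']).as_matrix()
for n,u,v,z in(('case',231,216,155),('case',331,216,155),('case',230,255,155),('case',331,255,155),('slotTop',234,199,125),('slottop',331,199,125)):
    print(n,(M.T@(ray('w10.png',u,v,z)-s['ee_pos'])).round(1))
E
```

```text
case [ 13.6 -31.   44.3]
case [13.7 30.9 44.4]
case [-13.3 -32.9  44.3]
case [-13.2  32.3  44.4]
slotTop [ 15.3 -33.4  74.3]
slottop [15.4 35.6 74.4]
```

```bash
python3 -m handwheel '[[0,0.3,10,0],[0,0,10,0],[0,0,8,0],[0,0,2,0],[0,0,2,0],[0,0,2,0]]'; python3 -m handwheel '[[0,0,2,0],[0,0,2,0],[0,0,2,0],[0,0,2,0]]';python3 -m handwheel '[[0,0,3,0],[0,0,3,0],[0,0,3,0],[0,0,3,0]]'
```

```text
t: 14.18
ee_pos: [567.9, -230.5, 166.2]
ee_rot: [-0.057, 3.14, -0.001]
ft_force: [-0.2, 0.6, 2.7]
opening: 0.002
t: 14.68
ee_pos: [567.7, -230.3, 157.6]
ee_rot: [0.057, -3.141, -0.0]
ft_force: [-0.7, 0.6, 2.4]
opening: -0.004
t: 15.18
ee_pos: [567.6, -230.2, 145.4]
ee_rot: [0.057, -3.141, -0.0]
ft_force: [-0.6, 0.6, 1.6]
opening: 0.002
```

Pushing with ~2 N, going in smoothly.

```bash
python3 -m handwheel '[[0,0,3,0],[0,0,3,0],[0,0,3,0],[0,0,3,0],[0,0,3,0]]';python3 -m handwheel '[[0,0,3,0],[0,0,3,0],[0,0,3,0],[0,0,3,0],[0,0,3,0]]';python3 -m handwheel '[[0,0,3,0],[0,0,3,0],[0,0,3,0],[0,0,3,0]]';python3 -m handwheel '[[0,0,2,0],[0,0,2,0],[0,0,2,0],[0,0,0,0]]'; python3 - <<'E'
from h import *
to([567.7,-230.6,93])
snap('wrist','w11.png');snap('scene','s11.png')
E
```

```text
t: 15.8
ee_pos: [567.7, -230.3, 130.6]
ee_rot: [-0.057, 3.141, 0.0]
ft_force: [-0.5, 0.2, 1.3]
opening: -0.002
t: 16.42
ee_pos: [567.7, -230.3, 115.6]
ee_rot: [-0.057, 3.141, 0.0]
ft_force: [-1.1, -0.5, 0.5]
opening: 0.005
t: 16.92
ee_pos: [567.7, -230.3, 103.6]
ee_rot: [-0.057, 3.141, 0.0]
ft_force: [-1.1, -1.0, 0.9]
opening: 0.003
t: 17.42
ee_pos: [567.7, -230.2, 97.6]
ee_rot: [-0.057, 3.141, 0.0]
ft_force: [0.2, 0.2, 0.3]
opening: 0.004
t 17.43 pos [ 567.7 -230.2   97.6] ydir 92.09 tilt [-1.e-04  2.e-04 -1.e+00] F [0.2 0.2 0.3] op 0.004 tool delta [ 0.  -0.4  4.6]
```

View pics/w11.png

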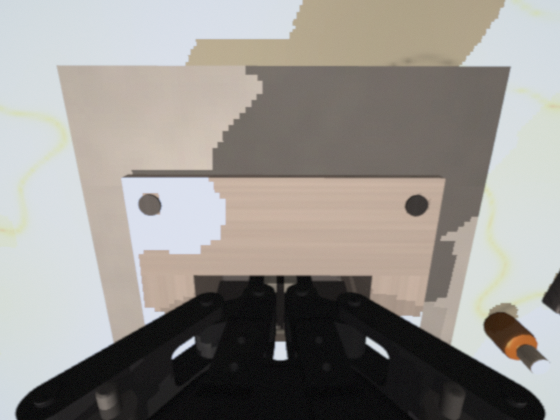

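View pics/s11.png

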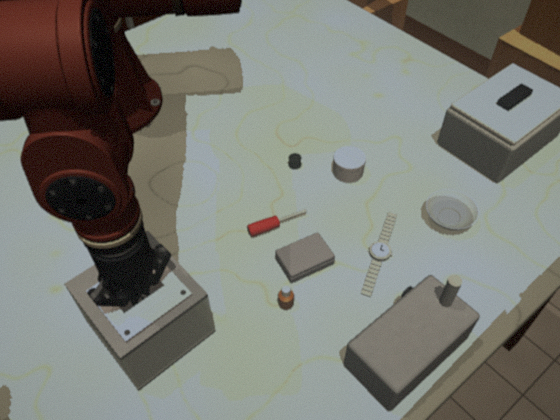

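```bash
python3 -m handwheel '[[0,0,1.5,0],[0,0,1.5,0]]';python3 -m handwheel '[[0,0,1.5,0],[0,0,1.5,0],[0,0,0,0],[0,0,0,0]]'
```

```text
t: 17.77
ee_pos: [567.6, -230.4, 94.9]
ee_rot: [0.057, -3.141, 0.0]
ft_force: [-2.9, -0.3, 2.1]
opening: -0.003
t: 18.27
ee_pos: [567.4, -230.2, 91.5]
ee_rot: [0.057, -3.14, -0.001]
ft_force: [-2.9, -0.8, 0.2]
opening: 0.001
```

```bash
python3 -m handwheel '[[0,0,-3,0],[0,0,-4,0],[0,0,-5,0],[0,0,-6,0]]';python3 -m handwheel '[[0,0,-6,0],[0,0,-8,0],[0,0,-10,0],[0,0,-20,0],[0,0,-30,0],[0,0,-30,0],[0,0,0,0],[0,0,0,0]]'; python3 - <<'E'
from h import *
to([567.7,-230.6,93])
snap('wrist','w12.png');snap('scene','s12.png')
a=cv2.imread('pics/s12.png')
cv2.imwrite('pics/c12.png',cv2.convertScaleAbs(cv2.resize(a[220:390,50:230],None,fx=3.4,fy=3.4,interpolation=2),alpha=1.8))
E
```

```text
t: 18.77
ee_pos: [567.5, -230.3, 110.2]
ee_rot: [0.057, -3.141, -0.0]
ft_force: [-4.8, -0.4, -0.8]
opening: -0.004
t: 19.77
ee_pos: [567.9, -230.3, 214.2]
ee_rot: [-0.057, 3.14, -0.0]
ft_force: [-0.6, -0.0, 0.3]
opening: -0.0
t 19.77 pos [ 567.9 -230.3  214.2] ydir 92.1 tilt [-8.e-04 -2.e-04 -1.e+00] F [-0.6 -0.   0.3] op -0.0 tool delta [  0.3  -0.2 121.2]
```

View pics/w12.png

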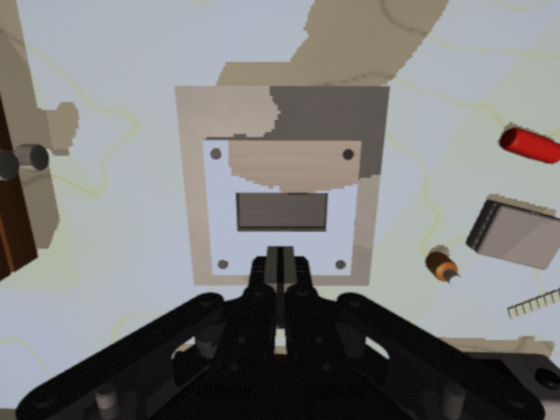

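View pics/c12.png

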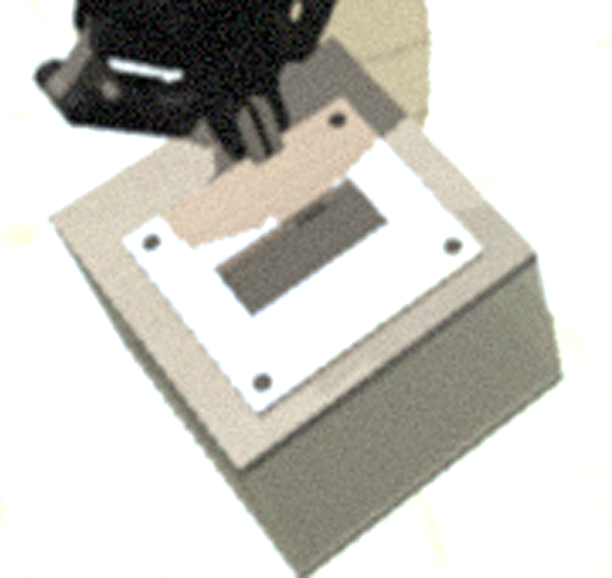

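```bash
python3 - <<'E'
import cv2,numpy as np
g=lambda f,y0,y1,x0,x1,s:cv2.convertScaleAbs(cv2.resize(cv2.imread(f)[y0:y1,x0:x1],None,fx=s,fy=s,interpolation=2),alpha=1.8)
a=g('pics/s12.png',260,325,100,180,5);b=g('pics/scene1.png',260,325,100,180,5)
cv2.imwrite('pics/c13.png',np.hstack([b,a]))
cv2.imwrite('pics/c14.png',g('pics/w12.png',180,245,220,345,6))
E
```

```text
(no output)
```

View pics/c13.png

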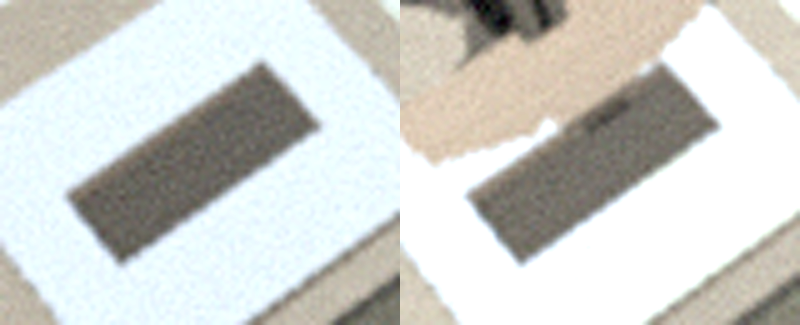

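View pics/c14.png

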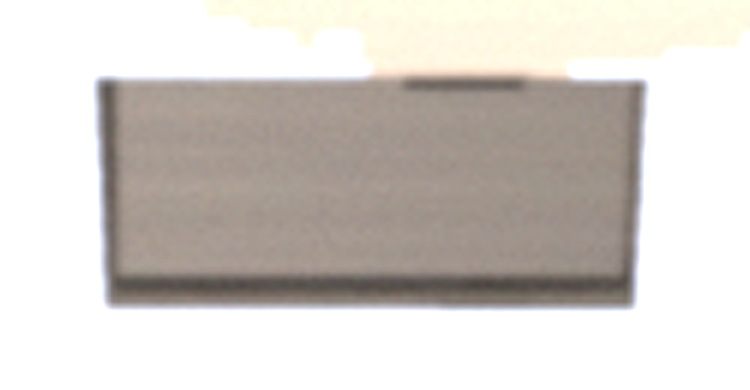

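```bash
python3 -m handwheel '[[20,0,-20,0],[40,0,-20,0],[50,0,-20,0],[40,0,-10,0],[0,0,0,0],[0,0,0,0]]'; python3 - <<'E'
from h import *
snap('wrist','w15.png');snap('scene','s15.png');snap('top','t15.png')
g=lambda f,y0,y1,x0,x1,s:cv2.convertScaleAbs(cv2.resize(cv2.imread(f)[y0:y1,x0:x1],None,fx=s,fy=s,interpolation=2),alpha=1.8)
cv2.imwrite('pics/c15.png',np.hstack([g('pics/top1.png',180,225,375,435,6),g('pics/t15.png',180,225,375,435,6)]))
cv2.imwrite('pics/c16.png',np.hstack([g('pics/scene1.png',230,390,60,220,2.4),g('pics/s15.png',230,390,60,220,2.4)]))
for p in ([568,-229,118],[568,-229,80],[568,-229,0]):print(proj('s15.png',p))
to([0,0,0])
E
```

```text
t: 20.62
ee_pos: [417.9, -235.8, 283.2]
ee_rot: [0.057, -3.141, -0.001]
ft_force: [-0.7, -0.7, -0.3]
opening: -0.003
[138.22567864 294.29405681]
[143.38321945 307.04204246]
[153.12829016 331.12910764]
t 20.77 pos [ 418.2 -235.5  282.9] ydir 92.13 tilt [ 8.0e-04  1.2e-03 -1.0e+00] F [ 0.8 -0.3  0.2] op 0.003 tool delta [408.9 250.6 283.6]
```

View pics/c15.png

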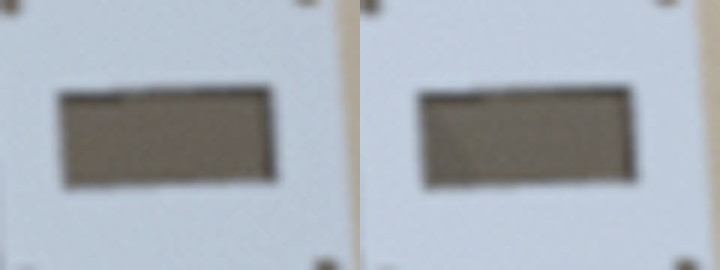

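View pics/c16.png

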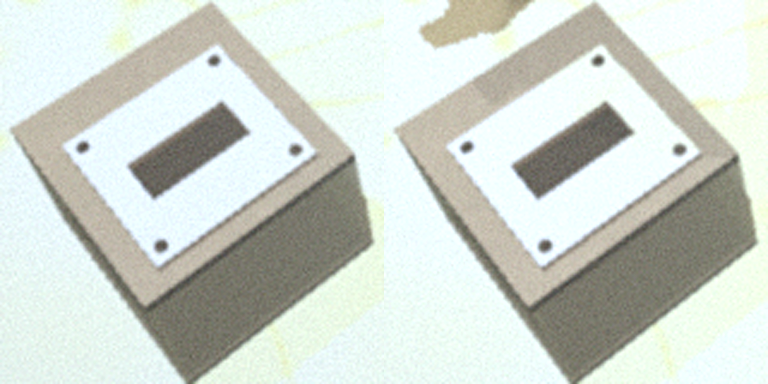

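View pics/w15.png

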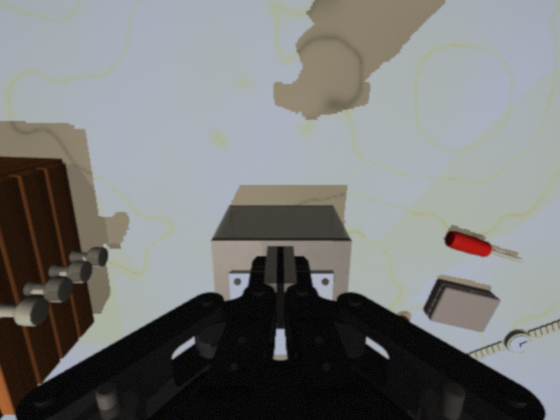

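View pics/s15.png

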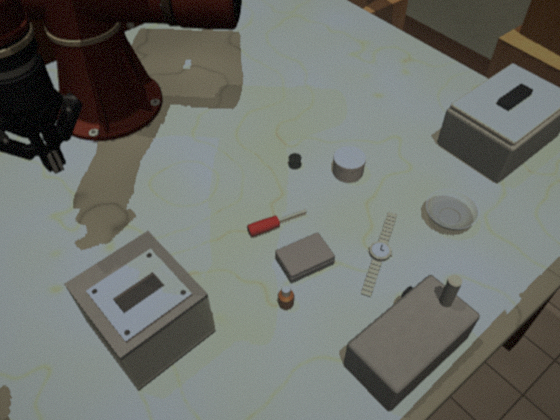

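```bash
python3 -c "
from bench import close_job,get_state
print(get_state()['qd'].round(3)); print(close_job())"
```

```text
[-0.001  0.001  0.002  0.004 -0.001 -0.004]
the job is handed in; nothing more can be done
None
```

I posted the watch case through the slot and handed the job in at about 21 s, with the arm clear of everything. I couldn't see the case on the floor of the box, because the side walls look opaque in the pictures.

**What I did:** I gripped the case across its 28 mm width, lined it up with the slot using the wrist camera, and eased it about 30 mm in past the flap. Then I released it, shut the fingers, turned them 90° and pressed the case down until the fingertips were about 44 mm below the plate. The force readings were taken at the end of each move and never exceeded about 7 N.

**Last checks:**
- **Case dropped:** The vertical force had fallen to about 0 at full depth. As I drew the fingers out, the flap pressed on them (about 5 N sideways), so the case was no longer in the way.
- **Flap shut:** In the last top and scene pictures the slot looks just as it did at the start, with the flap shut and no case showing.
- **Bench:** The last scene picture shows the tin, flat case, loupe, screwdriver, wristwatch and oil bottle still in place.

None of the checks failed or disagreed, apart from small camera differences of 1 to 3 mm, which I corrected before gripping the case and entering the slot.

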